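Hold the eyepiece camera over the white reference tile

ROBOT

A 6-joint arm with a two-finger parallel gripper is mounted at the origin on the work surface. World frame = base frame: x ahead of the robot, y to its left, z up, the work surface at z = 0. Lengths are in m, angles in rad, forces in N, time in s.
With the tool pointing down it reaches from about 0.25 to 0.725 m from the base axis. Payload 9.7 kg.
Tool frame: the origin (TCP) lies midway between the tips of the shut fingers; the grasp point (between the pads) lies 19 mm behind it (env.hold_point_z is the distance from the TCP to the grasp point, in m); z points along the fingers, y is the line along which they close (so a half turn about z gives the same grasp; the last joint's range is limited). The gripper opens to 85 mm and grips with 20 to 120 N. Pads are 22 mm wide; open, the fingers measure 114 mm over their backs; the gripper's body (76 mm by 85 mm) begins 54 mm behind the grasp point. The pads swing forward as they close: fully open they stand 13 mm farther back than shut.
Start: joints at [1.21, 0.087, 0.176, 1.66, 0, 1.571], TCP at [0.194, 0.515, 0.231] pointing down, gripper open.
Joint ranges: [-3.13, 3.13], [-0.85, 1.81], [-1.15, 1.24], [-2.2, 2.28], [-1.44, 1.52], [-3.14, 3.14]. Speed limits (rad/s): [2.22, 2.22, 2.57, 3.14, 3.14, 3.14].

INTERFACE

Orientations are given as a unit quaternion [w, x, y, z].
In Python, from plant import status, get_image, get_calibration, job_done, env gives the robot as it stands.
- The arm moves only by the tool arm_command, never from a script. Its argument "increments" is a list of rows, each a list of 7 numbers: the opening, from 0 (shut) to 1 (fully open), then the shift along the tool's x, y, z in cm, then the turn, a rotation vector about the tool's x, y, z in rad. In form: [[claw, x, y, z, ax, ay, az], ...]. A call has 1 to 20 rows; each row is the pose to reach, as a shift and turn from the pose commanded when the call began, along the tool's axes at that moment; what a row does not reach only later rows make up. A row lasts 1/10 s, in which the tool goes at most 50 mm and 8.59 degrees, less where a joint would pass 70% of its speed; a pose out of reach is approached as far as the arm can. A call with a gripper value outside its range is refused whole. The fingers move at their own pace and stop on an object; the grip force is fixed at half the most. Time passes only in rows, so rows that repeat a pose let the fingers close. It gives the time, the measured TCP pose, the force, the opening and the grip force at its end, in the units of the state.
- status.state(): the state, without advancing time (a new reading comes with each control period).
- get_image(name): name is "side" or "top" or "wrist"; returns (picture, depth): 400x640x3 uint8, red, green, blue; 400x640 float32, m along the optical axis (not along the pixel's ray), 0 where there is no reading.
- get_calibration(name): a dict with "fx", "fy", "cx", "cy" (pixels), "extrinsics" (4x4, takes a point from world to camera coordinates); the wrist camera has in their place "mount" (4x4, takes a point from camera to tool coordinates, whose origin is the TCP and whose axes are the flange's). Camera axes: x right, y down, z forward; pixel columns grow to the right and rows downward; lengths in m; the calibration is good to about 2 mm. A picture is of the moment at which its call begins: read the wrist's pose just before it. get_calibration takes no time and is no camera call.
- job_done(): hands the job in; it is judged then, once.
The state is a dict: "clock": time; "joint_pos": joint angles; "qd": joint speeds; "joint_efforts": joint torques, N m; "position": TCP position; "orientation": TCP orientation; "ft_force": force on the tool from outside, world axes, zero at the start; "ft_torque": the same for the moment, N m; "finger_gap": opening from 0.0 (shut) to 1.0 (fully open); "gripper_force": force on a finger pad.
Only numpy, scipy, OpenCV 4.12 (cv2) and the standard library are available. Lean on these libraries where they do the work, as an engineer would, in place of code of your own. Each camera call takes 0.05 s, during which the arm holds its last target. There are 200 camera calls.

TASK

Take the digital eyepiece camera (the tall straight-sided one) in the sloping dock, slide it along its channel from under the keeper lips to the open gate in the middle and draw it out. Then turn it upright, lens straight down, and hold it still above the middle of the white reference tile with its lens about 9 cm above the tile's face, so that a white frame can be taken; finish there, still holding the camera in the raised gripper. Leave the short eyepiece in the dock and everything else on the bench where it is.

Things in the scene. Friction and masses are not known exactly. Their poses are not given: they have to be found in the camera images.
- dock: Fixed white stand, foot 130 (x) x 244 (y) mm, 130 high. Origin: centre of its underside; z up, y along the channel, which points roughly to or from the robot. Its face slopes 40 deg, rising to +x (normal (-sin40, 0, cos40)). The level channel, 26 mm wide, closed at y = +-114 mm, has keeper lips on both sides for |y| 28 to 114: 32 mm apart, underside 7, top 12 mm above the face.
- gate (a point): Middle of the gate, the lipless middle of the dock's channel (|y| under 28 mm), the only place where a flange can come out. On the channel's centre line at the level of the sloping face, 85 mm straight above the dock's origin.
- camera: Loose, round, 0.09 to 0.18 kg. Origin: centre of flange underside, z along its axis away from the lens. Steel barrel dia 23 mm, z -30 to 0; black flange dia 42, z 0 to 5; black straight body dia 28, z 5 to 62 (grip here). Starts with flange on the sloping face, barrel in the channel, z along the face's normal, under the lips, 55 to 80 mm to one side of the gate.
- lens (a point): Centre of the camera's lens end, at z = -30 mm on its axis.
- eyepiece: Loose ordinary eyepiece, black, seated likewise on the other side of the gate, 55 to 80 mm from it. Same barrel, flange and origin as the camera, but short: it ends at z = 34 mm in a flared eyecup of 38 mm diameter. To be left in its place.
- tile: Fixed white ceramic tile 70 x 70 mm in a grey 84 x 84 mm frame; origin: centre of its underside on the bench, z up; its white face is 10 mm above the bench. The tile lies left of the robot's x axis and the dock right, or the other way round.
- oil: Bystander: small closed amber glass bottle, 32 mm diameter, 75 mm high, standing beyond the middle; origin under its centre.
- dish: Bystander: open glass dish, 60 mm diameter, 14 mm high, lying just beyond the tile (to +x); origin under its centre.
- mailer: Bystander: white plastic slide case 34 x 85 x 16 mm lying just in front of the tile (to -x); origin under its centre.
- beaker: Bystander: open glass beaker, 64 mm diameter, 85 mm high, far to the left; origin under its centre.
- jar: Bystander: closed glass jar, 56 mm diameter, 60 mm high, far to the right; origin under its centre.
Mind the look-alikes: they are no part of the job. What is shaped like the tile but green or yellow is not meant.

How it is judged:
By the outcome, as a careful person would: the job done as asked, in the order asked, and still so for the second after the job is handed in, while the arm keeps its last pose, push and grip.
It also fails if it takes over 45 s, if anything falls off the work surface, if the arm or the gripper's body presses on something with over 40 N, if the wrist force passes 120 N, or if a joint passes its speed limit or range.

## Working session

There is one attempt and no reset: what is moved stays moved. The work goes in short steps, Python scripts to look and compute and a tool call to move; the robot and the scene stay as the last step left them, time stands still between calls to the robot, and variables do not carry over. Pictures are saved under pics/ and viewed, at most 10 in all, crops included, and the job is handed in when it is done.

Besides the shell and the picture viewer there is one more tool, called after "Call:" by a JSON object that holds its "fn" and its "kwargs", one argument or row to a line. arm_command: Moves the arm, as the interface text tells. Its arguments: {"type":"object","properties":{"increments":{"type":"array","items":{"type":"array","items":{"type":"number"}}}},"required":["increments"]}

```bash
mkdir -p pics; ls
python3 - <<'E'
from plant import *
import cv2, numpy as np
s=status.state(); print({k:np.round(v,3) for k,v in s.items()})
for n in ["side","top"]:
    im,d=get_image(n); np.savez(f"pics/{n}.npz",im=im,d=d); cv2.imwrite(f"pics/{n}1.png",im[:,:,::-1]); 
    c=get_calibration(n); print(n,c)
print(get_calibration("wrist"), env.hold_point_z)
E
```

```text
pics
{'clock': np.float64(0.0), 'joint_pos': array([1.21 , 0.087, 0.175, 1.66 , 0.   , 1.571]), 'qd': array([-0.001,  0.001,  0.001,  0.   ,  0.001, -0.001]), 'joint_efforts': array([ 1.0000e-03, -5.2039e+01,  4.6480e+01,  1.7000e-02, -0.0000e+00,
        0.0000e+00]), 'position': array([0.194, 0.514, 0.231]), 'orientation': array([-0.   ,  0.179,  0.984, -0.001]), 'ft_force': array([-0.298, -0.703,  0.224]), 'ft_torque': array([ 0.005, -0.01 , -0.001]), 'gripper_force': np.float64(0.0), 'finger_gap': np.float64(1.0)}
side {'fx': 431.8022284515344, 'fy': 431.8022284515344, 'cx': 327.00308038614935, 'cy': 200.78053674154356, 'extrinsics': array([[ 0.87000662, -0.49281626, -0.01485308, -0.45905248],
       [-0.25061867, -0.4160917 , -0.8741041 ,  0.21825574],
       [ 0.42459247,  0.76419881, -0.48551149,  1.08319454],
       [ 0.        ,  0.        ,  0.        ,  1.        ]])}
top {'fx': 382.312261310203, 'fy': 382.312261310203, 'cx': 318.1903119209505, 'cy': 200.62130711541127, 'extrinsics': array([[-0.02808601, -0.99957316, -0.00804148,  0.00778157],
       [-0.99200865,  0.02886157, -0.12282447,  0.52520963],
       [ 0.12300413,  0.00452757, -0.99239583,  1.01712817],
       [ 0.        ,  0.        ,  0.        ,  1.        ]])}
{'fx': 298.156112826657, 'fy': 298.156112826657, 'cx': 318.18638514980626, 'cy': 200.2709253683917, 'mount': array([[-1.11131270e-03, -9.52992940e-01, -3.02990464e-01,
         7.73989651e-02],
       [ 9.99999143e-01, -1.26880505e-03,  3.22949146e-04,
        -5.57411348e-05],
       [-6.92204087e-04, -3.02989845e-01,  9.52993533e-01,
        -1.43128399e-01],
       [ 0.00000000e+00,  0.00000000e+00,  0.00000000e+00,
         1.00000000e+00]])} 0.0187
```

View pics/side1.png

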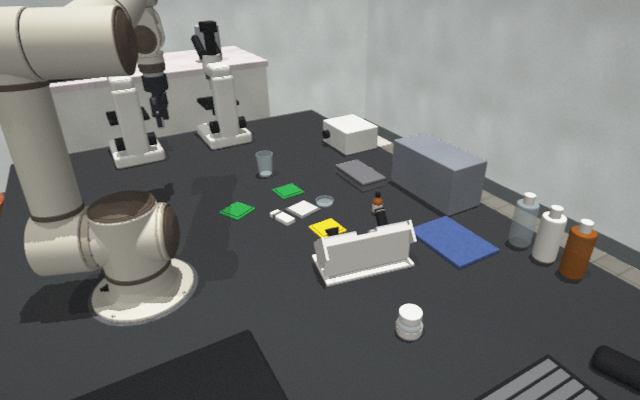

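View pics/top1.png

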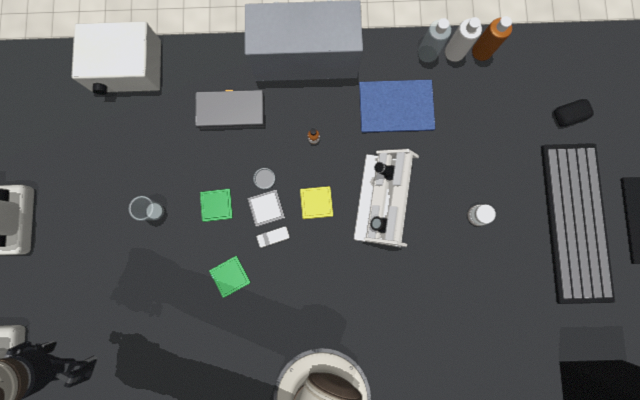

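The side view shows the dock near (365,250) with its tall back facing that camera. The tall black body is near (382,215) and the short eyepiece near (333,232). In the top view the dock is at (388,198), with its foot to the left (+y), the tile at (266,208) and black parts at (382,170) and (378,223).

```bash
cat > h.py <<'E'
import numpy as np, cv2
from plant import *
def world(n,d,c=None):
    c=c or get_calibration(n); v,u=np.mgrid[:400,:640]
    P=np.stack([(u-c["cx"])/c["fx"]*d,(v-c["cy"])/c["fy"]*d,d],-1)
    E=np.linalg.inv(c["extrinsics"]); return P@E[:3,:3].T+E[:3,3]
def ray(n,px,z):
    c=get_calibration(n); E=np.linalg.inv(c["extrinsics"]); px=np.atleast_2d(px)
    r=np.c_[(px[:,0]-c["cx"])/c["fx"],(px[:,1]-c["cy"])/c["fy"],np.ones(len(px))]@E[:3,:3].T
    return E[:3,3]+r*((z-E[2,3])/r[:,2])[:,None]
def proj(n,p):
    c=get_calibration(n); q=np.atleast_2d(p)@c["extrinsics"][:3,:3].T+c["extrinsics"][:3,3]
    return np.c_[c["fx"]*q[:,0]/q[:,2]+c["cx"],c["fy"]*q[:,1]/q[:,2]+c["cy"]]
E
python3 - <<'E'
from h import *
f=np.load("pics/top.npz"); im,d=f["im"],f["d"]; W=world("top",d)
np.set_printoptions(precision=4,suppress=True)
hsv=cv2.cvtColor(im,cv2.COLOR_RGB2HSV)
# tile
m=((hsv[...,1]<40)&(hsv[...,2]>150)).astype(np.uint8); r=np.zeros_like(m); r[190:228,246:288]=m[190:228,246:288]
c=max(cv2.findContours(r,0,2)[0],key=cv2.contourArea); R=cv2.minAreaRect(c); print("tile",R, ray("top",R[0],0.01))
# dock: face points
sub=(slice(140,255),slice(345,425)); P=W[sub].reshape(-1,3); I=im[sub].reshape(-1,3).astype(int)
print("dock z pct",np.percentile(P[:,2],[1,25,50,75,99]))
up=P[(P[:,2]>.006)&(P[:,2]<.2)]
R=cv2.minAreaRect((up[:,:2]*1000).astype(np.float32)); print("dock rect mm",R)
b=P[(P[:,2]>.10)&(I.max(1)<60)]; print("black",len(b))
for lo in (.1,.12,.14):
  k=(W[...,2]>lo)&(im.max(2)<70); k[:, :345]=0;k[:,425:]=0;k[:140]=0;k[255:]=0
  n,l,s,ce=cv2.connectedComponentsWithStats(k.astype(np.uint8))
  for i in range(1,n):
    if s[i,4]>8: print(lo,s[i],ce[i],W[l==i].mean(0),W[l==i].max(0))
cv2.imwrite("pics/crop1.png",np.hstack([cv2.resize(im[135:260,340:430,::-1],None,fx=4.4,fy=4.4,interpolation=2),cv2.resize(np.dstack([np.clip(W[135:260,340:430,2]/.2*255,0,255).astype(np.uint8)]*3),None,fx=4.4,fy=4.4,interpolation=0)]))
E
```

```text
tile ((265.89453125, 207.48165893554688), (29.022138595581055, 29.405269622802734), 73.3007583618164) [[0.5129 0.1398 0.01  ]]
dock z pct [-0.0035  0.0004  0.004   0.0789  0.1328]
dock rect mm ((534.8212890625, -189.63150024414062), (207.87245178222656, 316.1060485839844), 87.87984466552734)
black 224
0.1 [375 163  19  13 161] [383.9193 169.3478] [ 0.5862 -0.1741  0.1349] [ 0.6047 -0.012   1.074 ]
0.1 [371 217  15  14  81] [380.0741 223.963 ] [ 0.4517 -0.1614  0.112 ] [ 0.47   -0.1395  0.1239]
0.12 [375 163  15  11 100] [380.98 167.94] [ 0.5891 -0.1661  0.1402] [ 0.6047 -0.012   1.074 ]
0.12 [380 219   4   9  12] [381.9167 223.3333] [ 0.4526 -0.1645  0.1223] [ 0.4633 -0.1596  0.1239]
```

View pics/crop1.png

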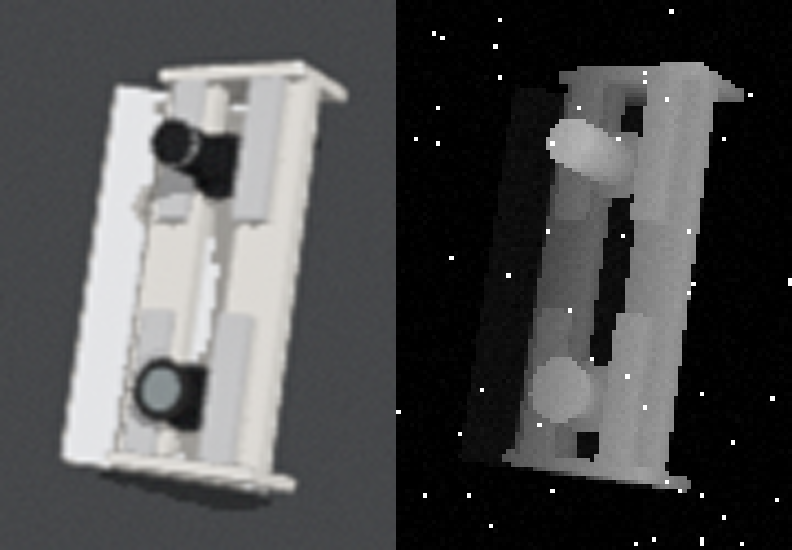

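The crop shows the tall camera at the far (+x) end, its cap centred at crop (175,142). The short eyepiece, with a grey lens, is near at (158,388), and the gate gap lies between crop rows 218 and 315.

Run:
```python
from h import *
np.set_printoptions(precision=4,suppress=True)
f=np.load("pics/top.npz"); im,d=f["im"],f["d"]; W=world("top",cv2.medianBlur(d,3))
px=lambda a:np.array(a)/4.4+[339.6,134.6]
foot=ray("top",px([[117,87],[63,461]]),0.008); e=foot[0]-foot[1]; L=np.linalg.norm(e); ey=e/L; yaw_y=np.arctan2(ey[1],ey[0])
ex=np.array([ey[1],-ey[0],0]); O=foot.mean(0)+.065*ex; O[2]=0
print("foot",foot,"len",L,"ydir deg",np.degrees(yaw_y),"O",O)
R=np.stack([ex,ey,[0,0,1]],1)
Q=(W-O)@R
s,c=np.sin(np.radians(40)),np.cos(np.radians(40)); n=np.array([-s,0,c])
h=(Q-[0,0,.085])@n; t=(Q-[0,0,.085])@np.array([c,0,s]); y=Q[...,1]
box=np.zeros(im.shape[:2],bool); box[135:260,340:430]=1; br=im.max(2)>100
# face in gate
k=box&br&(abs(y)<.022)&(abs(h)<.012)&(abs(t)<.06)&(abs(t)>.016); print("face h med left/right",np.median(h[k&(t<0)]),np.median(h[k&(t>0)]))
A=np.c_[W[k][:,:2],np.ones(k.sum())]; co=np.linalg.lstsq(A,W[k][:,2],rcond=None)[0]; print("plane slope deg",np.degrees(np.arctan(np.hypot(*co[:2]))),"downhill az",np.degrees(np.arctan2(-co[1],-co[0]))-90,"z at O",co[:2]@O[:2]+co[2])
# extents
top=box&(Q[...,2]>.115)&(Q[...,2]<.135)&br; print("high edge x pct",np.percentile(Q[top][:,0],[2,50,98]),"y",np.percentile(Q[top][:,1],[1,99]))
# lip ends
lp=ray("top",px([[250,219],[242,314]]),.085+.012*c+.03*s); print("lip ends dock",(lp-O)@R)
# cap tops
for nm,p0,hh in(("cam",[175,142],.062),("eye",[160,388],.034)):
    g=np.array([0,0,.085])
    # ray meets plane h=hh
    a=ray("top",px(p0),0.0)[0]; b=ray("top",px(p0),.3)[0]; qa,qb=[(v-O)@R for v in(a,b)]
    fa,fb=(qa-g)@n-hh,(qb-g)@n-hh; q=qa+(qb-qa)*fa/(fa-fb); print(nm,"cap dock",q,"t",(q-g)@[c,0,s],"y",q[1])
    k=box&(abs(h-hh)<.012)&(abs(y-q[1])<.03)&(abs(t)<.03); print("  depth h",np.median(h[k]),"t",np.median(t[k]),"y",np.median(y[k]),k.sum())
for nm,v in(("cam",.068),):pass
```

```text
foot [[ 0.657  -0.1476  0.008 ]
 [ 0.4171 -0.1031  0.008 ]] len 0.243942861388054 ydir deg -10.50189446582742 O [ 0.5252 -0.1892  0.    ]
face h med left/right 0.0004468132864996974 0.0002752866742702087
plane slope deg 38.730994432379994 downhill az -11.219937065685102 z at O 0.08510591619377884
high edge x pct [-0.0368  0.02    0.0377] y [-0.1198  0.1221]
lip ends dock [[ 0.0132  0.0286  0.1135]
 [ 0.0158 -0.0268  0.1135]]
cam cap dock [-0.0381  0.0621  0.134 ] t 0.002265224568863352 y 0.062091728139988006
  depth h 0.06150205124201307 t 0.002720303877983803 y 0.06182132084554742 102
eye cap dock [-0.0242 -0.0757  0.1091] t -0.0030669783873501083 y -0.07571517586566309
  depth h 0.034566806097022854 t 0.000490676864280733 y -0.07625817589007937 158
```

```bash
cat >> h.py <<'E'
from scipy.spatial.transform import Rotation as Ro
np.set_printoptions(precision=3,suppress=True)
O=np.array([.5252,-.1892,0]); a=np.radians(-10.5); ey=np.array([np.cos(a),np.sin(a),0]); ex=np.array([ey[1],-ey[0],0]); ez=np.array([0,0,1.])
s40,c40=np.sin(np.radians(40)),np.cos(np.radians(40)); n=-s40*ex+c40*ez; t=c40*ex+s40*ez; gate=O+.085*ez
Rd=np.stack([-ey,-t,-n],1)   # tool: x=-ey, y=-t, z=-n
def cur():
    s=status.state(); q=s["orientation"]; return Ro.from_quat(np.r_[q[1:],q[0]]).as_matrix(),np.array(s["position"]),s
def inc(R,p):
    Rc,pc,s=cur(); return np.r_[Rc.T@(p-pc)*100, Ro.from_matrix(Rc.T@R).as_rotvec()]
def docktcp(y,h,tt=0): return gate+y*ey+tt*t+(h-env.hold_point_z)*n   # grasp point at height h
E
python3 - <<'E'
from h import *
p=docktcp(.062,.130); print(p,inc(Rd,p)); 
Rc,pc,s=cur(); print(Rc)
print("gate",docktcp(0,.04))
E
```

```text
[ 0.599 -0.13   0.17 ] [-60.657 -45.999   6.095   0.695  -0.062  -0.17 ]
[[-0.936  0.353 -0.   ]
 [ 0.353  0.936 -0.001]
 [ 0.    -0.001 -1.   ]]
gate [ 0.528 -0.176  0.101]
```

Call:
{"fn": "arm_command", "kwargs": {
  "increments": [
    [1,-8,-6,-5,0,0,0],
    [1,-14,-10,-8,0.1,0,-0.02],
    [1,-60.7,-46,-8,0.695,-0.062,-0.17],
    [1,-60.7,-46,-8,0.695,-0.062,-0.17],
    [1,-60.7,-46,-8,0.695,-0.062,-0.17],
    [1,-60.7,-46,-8,0.695,-0.062,-0.17],
    [1,-60.7,-46,-8,0.695,-0.062,-0.17],
    [1,-60.7,-46,-8,0.695,-0.062,-0.17],
    [1,-60.7,-46,-8,0.695,-0.062,-0.17],
    [1,-60.7,-46,-8,0.695,-0.062,-0.17],
    [1,-60.7,-46,-8,0.695,-0.062,-0.17],
    [1,-60.7,-46,-8,0.695,-0.062,-0.17],
    [1,-60.7,-46,-8,0.695,-0.062,-0.17],
    [1,-60.7,-46,-8,0.695,-0.062,-0.17],
    [1,-60.7,-46,-8,0.695,-0.062,-0.17],
    [1,-60.7,-46,-8,0.695,-0.062,-0.17],
    [1,-60.7,-46,-8,0.695,-0.062,-0.17],
    [1,-60.7,-46,-8,0.695,-0.062,-0.17],
    [1,-60.7,-46,-8,0.695,-0.062,-0.17],
    [1,-60.7,-46,-8,0.695,-0.062,-0.17]
  ]
}}

```text
clock: 2.1
position: [0.5995, -0.129, 0.3113]
orientation: [-0.031, 0.085, 0.936, -0.34]
ft_force: [-0.1, 0.3, 0.7]
finger_gap: 0.999
gripper_force: 0.0
```

Run:
```python
from h import *
Rc,pc,s=cur(); print(pc,s["joint_pos"],s["clock"],s["ft_force"])
print(inc(Rd,docktcp(.062,.130)))
```

```text
[ 0.6   -0.129  0.311] [ 0.08   0.39   0.558  1.953 -0.669  0.337] 2.1 [-0.066  0.304  0.74 ]
[ 0.012  8.96  10.897  0.001  0.001  0.001]
```

Call:
{"fn": "arm_command", "kwargs": {
  "increments": [
    [1,0,4.5,5.5,0,0,0],
    [1,0,9,10.9,0,0,0],
    [1,0,9,10.9,0,0,0],
    [1,0,9,10.9,0,0,0],
    [1,0,9,10.9,0,0,0],
    [1,0,9,10.9,0,0,0]
  ]
}}

```text
clock: 2.7
position: [0.6005, -0.1306, 0.1732]
orientation: [-0.029, 0.086, 0.936, -0.34]
ft_force: [0.4, -0.4, 0.5]
finger_gap: 1.002
gripper_force: 0.0
```

Run:
```python
from h import *
Rc,pc,s=cur(); print(pc,s["ft_force"]); print(inc(Rd,docktcp(.062,.04)))
im,d=get_image("wrist"); M=get_calibration("wrist"); np.savez("pics/w1.npz",im=im,d=d,R=Rc,p=pc)
c=M; v,u=np.mgrid[:400,:640]; dd=cv2.medianBlur(d,3)
P=np.stack([(u-c["cx"])/c["fx"]*dd,(v-c["cy"])/c["fy"]*dd,dd],-1)@M["mount"][:3,:3].T+M["mount"][:3,3]
W=P@Rc.T+pc; q=W-gate; y,h,tt=q@ey,q@n,q@t
k=(im.max(2)<80)&(abs(h-.062)<.004)&(abs(y-.062)<.03)&(abs(tt)<.03)&(dd>0)
print(k.sum(),"cap h",np.median(h[k]),"y",np.percentile(y[k],[2,50,98]),"t",np.percentile(tt[k],[2,50,98]))
k=(im.max(2)<80)&(h>.02)&(h<.055)&(abs(y-.062)<.03)&(abs(tt)<.03)&(dd>0)
print(k.sum(),"body y",np.percentile(y[k],[2,50,98]),"t",np.percentile(tt[k],[2,50,98]))
# face and channel walls check in gate zone
k=(abs(y)<.024)&(abs(h)<.012)&(abs(tt)<.05)&(dd>0); print("face h",np.median(h[k&(tt>.016)]),np.median(h[k&(tt<-.016)]))
cv2.imwrite("pics/w1.png",im[:,:,::-1])
```

```text
[ 0.601 -0.131  0.173] [ 0.434 -0.422  0.54 ]
[ 0.173  0.185  9.207  0.002  0.003 -0.002]
1161 cap h 0.06343800446261207 y [0.051 0.063 0.076] t [-0.015 -0.003  0.009]
408 body y [0.05  0.052 0.06 ] t [-0.015 -0.002  0.01 ]
face h 0.001705764678903647 0.0017211925005267289
```

View pics/w1.png

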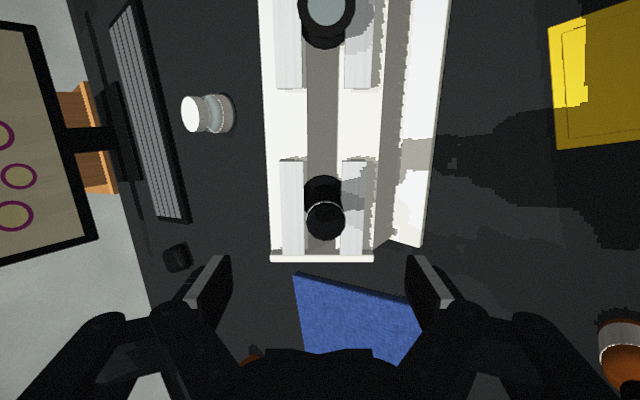

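Wrist view: the camera cap is at (325,220) and the eyepiece at the top (325,15). The fingers are at (218,290) and (428,290), so their midpoint is slightly left of the cap. I'll shift about 4 mm and look again closer in.

Call:
{"fn": "arm_command", "kwargs": {
  "increments": [
    [1,0.1,0.4,2.5,0,0,0],
    [1,0.1,0.4,5,0,0,0],
    [1,0.1,0.4,5.2,0,0,0],
    [1,0.1,0.4,5.2,0,0,0],
    [1,0.1,0.4,5.2,0,0,0]
  ]
}}

```text
clock: 3.25
position: [0.5939, -0.1602, 0.1295]
orientation: [-0.03, 0.087, 0.936, -0.34]
ft_force: [0.4, 0.1, 1.0]
finger_gap: 1.001
gripper_force: 0.0
```

```bash
cat > look.py <<'E'
from h import *
def wr():
    Rc,pc,s=cur(); im,d=get_image("wrist"); c=get_calibration("wrist"); v,u=np.mgrid[:400,:640]; dd=cv2.medianBlur(d,3)
    P=np.stack([(u-c["cx"])/c["fx"]*dd,(v-c["cy"])/c["fy"]*dd,dd],-1)@c["mount"][:3,:3].T+c["mount"][:3,3]
    return Rc,pc,s,im,dd,P,P@Rc.T+pc
E
python3 - <<'E'
from look import *
Rc,pc,s,im,dd,P,W=wr(); print(pc,s["ft_force"],inc(Rd,docktcp(.062,.04)))
q=W-gate; y,h,tt=q@ey,q@n,q@t; ok=dd>0
k=ok&(im.max(2)<80)&(abs(h-.062)<.004)&(abs(y-.062)<.03)&(abs(tt)<.03)
print(k.sum(),"cap h",np.median(h[k]),"y",np.percentile(y[k],[2,50,98]),"t",np.percentile(tt[k],[2,50,98]),"tool xy",[np.percentile(P[k][:,i],[1,50,99]) for i in(0,1)])
k=ok&(im.max(2)>100)&(abs(h-.012)<.005)&(abs(tt)<.05)&(y<.1)&(y>.03)
print("lip edges t: left inner",np.percentile(tt[k&(tt<0)],98),"right inner",np.percentile(tt[k&(tt>0)],2),"h",np.median(h[k]))
# pads: dark, near, tool z within -.05..0
k=ok&(P[...,2]>-.04)&(P[...,2]<.0)&(abs(P[...,0])<.012)
print("pads tool y inner",P[k&(P[...,1]<-.03)][:,1].max(),P[k&(P[...,1]>.03)][:,1].min(),k.sum())
cv2.imwrite("pics/w2.png",im[:,:,::-1])
E
```

```text
[ 0.594 -0.16   0.129] [0.447 0.108 0.981] [ 0.036 -0.314  3.901  0.002  0.002 -0.002]
1991 cap h 0.06340199651895759 y [0.051 0.062 0.076] t [-0.015 -0.003  0.009] tool xy [array([-0.014,  0.   ,  0.011]), array([-0.013,  0.   ,  0.012])]
lip edges t: left inner -0.017705430034852247 right inner 0.014948490242617976 h 0.013433792490435734
pads tool y inner -0.04255328077367545 0.04210909340059114 4922
```

Call:
{"fn": "arm_command", "kwargs": {
  "increments": [
    [1,0,0,1.8,0,0,0],
    [1,0,0,3.6,0,0,0],
    [1,0,0,3.6,0,0,0],
    [1,0,0,3.6,0,0,0],
    [0,0,0,3.6,0,0,0],
    [0,0,0,3.6,0,0,0],
    [0,0,0,3.6,0,0,0],
    [0,0,0,3.6,0,0,0],
    [0,0,0,3.6,0,0,0],
    [0,0,0,3.6,0,0,0],
    [0,0,0,3.6,0,0,0],
    [0,0,0,3.6,0,0,0],
    [0,0,0,3.6,0,0,0]
  ]
}}

```text
clock: 4.6
position: [0.589, -0.1833, 0.1004]
orientation: [-0.031, 0.086, 0.936, -0.34]
ft_force: [-0.2, 1.9, 4.9]
finger_gap: 0.313
gripper_force: 58.6
```

Run:
```python
from look import *
Rc,pc,s,im,dd,P,W=wr(); print(pc,s["ft_force"],s["finger_gap"],s["gripper_force"],"to gate",inc(Rd,docktcp(0.0,.0434,-.0015)))
cv2.imwrite("pics/w3.png",im[:,:,::-1])
```

```text
[ 0.589 -0.183  0.1  ] [-0.183  1.884  4.891] 0.3125626307185135 58.64204943180084 to gate [ 6.168 -0.195 -0.174  0.001  0.001 -0.001]
```

View pics/w3.png

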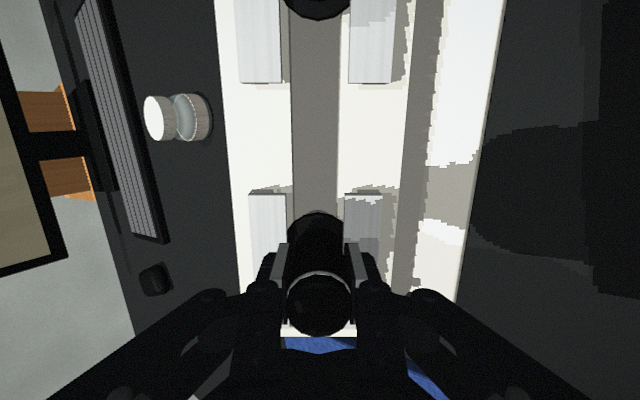

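The camera is gripped between the pads at (320,280), and the gate lies ahead between rows 85 and 190. Next I'll ease it up 1 mm and slide.

Call:
{"fn": "arm_command", "kwargs": {
  "increments": [
    [0,0,-0.1,-0.1,0,0,0],
    [0,0,-0.1,-0.1,0,0,0],
    [0,0.7,-0.1,-0.1,0,0,0],
    [0,1.4,-0.1,-0.1,0,0,0],
    [0,2.1,-0.1,-0.1,0,0,0],
    [0,2.8,-0.1,-0.1,0,0,0],
    [0,3.5,-0.1,-0.1,0,0,0],
    [0,3.5,-0.1,-0.1,0,0,0]
  ]
}}

```text
clock: 5.45
position: [0.5536, -0.1769, 0.1015]
orientation: [-0.031, 0.086, 0.936, -0.34]
ft_force: [-0.2, 0.1, -1.7]
finger_gap: 0.312
gripper_force: 58.8
```

Run:
```python
from look import *
Rc,pc,s=cur(); print(pc,s["ft_force"],np.linalg.norm(s["ft_force"]),s["finger_gap"],"to gate",inc(Rd,docktcp(0.0,.0434,-.0015)))
```

```text
[ 0.554 -0.177  0.101] [-0.204  0.124 -1.67 ] 1.6869550229037857 0.31209473630273216 to gate [ 2.567 -0.113 -0.099  0.001  0.    -0.   ]
```

Call:
{"fn": "arm_command", "kwargs": {
  "increments": [
    [0,0.7,0,0,0,0,0],
    [0,1.4,0,0,0,0,0],
    [0,2.1,0,0,0,0,0],
    [0,2.6,0,0,0,0,0],
    [0,2.6,0,0,0,0,0],
    [0,2.6,0,0,0,0,0]
  ]
}}

```text
clock: 6.05
position: [0.5289, -0.1723, 0.1014]
orientation: [-0.031, 0.086, 0.936, -0.34]
ft_force: [0.1, 0.4, -1.0]
finger_gap: 0.31
gripper_force: 58.8
```

Run:
```python
from look import *
Rc,pc,s,im,dd,P,W=wr(); print(pc,s["ft_force"],s["finger_gap"],"to gate",inc(Rd,docktcp(0.0,.0434,-.0015)))
cv2.imwrite("pics/w4.png",im[:,:,::-1])
```

```text
[ 0.529 -0.172  0.101] [ 0.109  0.367 -1.032] 0.31046109089265045 to gate [ 0.064 -0.121 -0.108  0.001  0.    -0.   ]
```

View pics/w4.png

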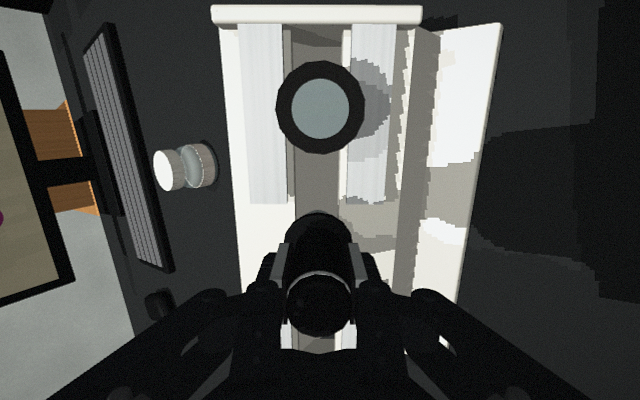

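The camera stands in the gate. The near lip ends at row 203, clear of the flange, and the eyepiece at (320,107) is untouched. Next I'll draw it out along the normal.

Call:
{"fn": "arm_command", "kwargs": {
  "increments": [
    [0,0,0,-0.5,0,0,0],
    [0,0,0,-1,0,0,0],
    [0,0,0,-1.5,0,0,0],
    [0,0,0,-2.2,0,0,0],
    [0,0,0,-3.2,0,0,0],
    [0,0,0,-4.2,0,0,0],
    [0,0,0,-6,0,0,0],
    [0,0,0,-8,0,0,0],
    [0,0,0,-8,0,0,0],
    [0,0,0,-8,0,0,0]
  ]
}}

```text
clock: 7.1
position: [0.5385, -0.1216, 0.1626]
orientation: [-0.031, 0.086, 0.936, -0.34]
ft_force: [-0.3, -0.3, -1.0]
finger_gap: 0.306
gripper_force: 58.9
```

Run:
```python
from look import *
Rc,pc,s,im,dd,P,W=wr(); print(pc,s["ft_force"],s["finger_gap"],s["joint_pos"])
q=W-gate; k=(dd>0)&(abs(q@ey+.076)<.03)&(abs(q@n-.034)<.006)&(abs(q@t)<.03); print("eye y,t",np.median((q@ey)[k]),np.median((q@t)[k]))
# cap in tool frame
k=(dd>0)&(im.max(2)<80)&(abs(P[...,1])<.02)&(abs(P[...,0])<.02)&(P[...,2]<-.03)&(P[...,2]>-.06); print("cap tool",k.sum(),np.median(P[k],0),np.percentile(P[k],[2,98],axis=0))
Rt=np.array([[-ey[0],ex[0],0],[-ey[1],ex[1],0],[0,0,-1.]]); Rt[:,1]=np.cross(Rt[:,2],Rt[:,0])
print(inc(Rt,np.array([.5129,.1398,.25])))
```

```text
[ 0.539 -0.122  0.163] [-0.308 -0.281 -0.986] 0.3063473789099471 [ 0.102  0.215  0.052  1.637 -0.664  0.364]
eye y,t -0.07569278779291078 -0.0032841559334884306
cap tool 5380 [ 0.004 -0.    -0.04 ] [[-0.013 -0.019 -0.058]
 [ 0.012  0.019 -0.031]]
[  7.252  13.74  -22.96   -0.697  -0.      0.   ]
```

Call:
{"fn": "arm_command", "kwargs": {
  "increments": [
    [0,1,1,-4,0,0,0],
    [0,2,3,-8,-0.1,0,0],
    [0,3.5,6,-12,-0.23,0,0],
    [0,5,9,-16,-0.36,0,0],
    [0,6,11.5,-20,-0.49,0,0],
    [0,7,13.5,-23,-0.62,0,0],
    [0,7.3,13.7,-23,-0.697,0,0],
    [0,7.3,13.7,-23,-0.697,0,0],
    [0,7.3,13.7,-23,-0.697,0,0],
    [0,7.3,13.7,-23,-0.697,0,0],
    [0,7.3,13.7,-23,-0.697,0,0]
  ]
}}

```text
clock: 8.25
position: [0.5126, 0.1397, 0.2502]
orientation: [-0.001, 0.092, 0.996, -0.001]
ft_force: [-0.2, 0.1, -2.7]
finger_gap: 0.312
gripper_force: 59.3
```

Run:
```python
from look import *
Rc,pc,s,im,dd,P,W=wr(); print(pc,Rc[:,2],s["ft_force"],s["finger_gap"])
cv2.imwrite("pics/w5.png",im[:,:,::-1])
Rt=np.array([[-ey[0],0,0],[-ey[1],0,0],[0,0,-1.]]); Rt[:,1]=np.cross(Rt[:,2],Rt[:,0])
print(inc(Rt,np.array([.5129,.1398,.25])))
# tile in wrist: ray hits plane z=.01
hsv=cv2.cvtColor(im,cv2.COLOR_RGB2HSV); m=((hsv[...,1]<40)&(hsv[...,2]>140)&(dd>0)&(np.hypot(W[...,0]-.513,W[...,1]-.14)<.075)&(W[...,2]<.03)).astype(np.uint8)
c=max(cv2.findContours(m,0,2)[0],key=cv2.contourArea); print("tile px",cv2.minAreaRect(c),cv2.contourArea(c),"W",np.median(W[m>0],0),W[m>0].min(0),W[m>0].max(0))
ims,d=get_image("side"); cv2.imwrite("pics/s2.png",cv2.resize(ims[100:280,220:420,::-1],None,fx=3.3,fy=3.3))
```

```text
[0.513 0.14  0.25 ] [-0.001 -0.002 -1.   ] [-0.172  0.113 -2.681] 0.3123690902817229
[-0.029  0.004  0.031 -0.001 -0.001 -0.   ]
tile px ((322.20001220703125, 170.39999389648438), (57.24333572387695, 63.504329681396484), 63.43495178222656) 3012.0 W [0.517 0.145 0.011] [0.438 0.09  0.003] [0.587 0.192 0.018]
```

View pics/w5.png

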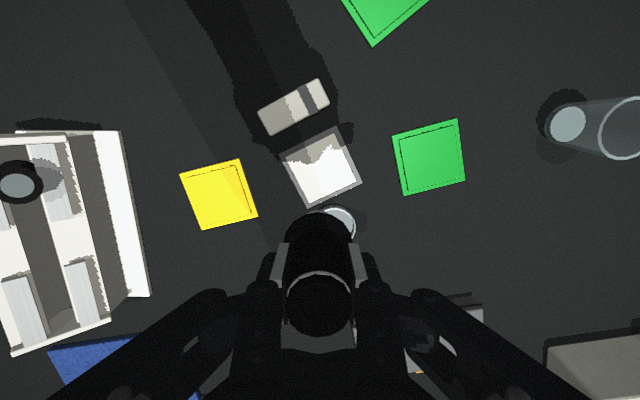

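View pics/s2.png

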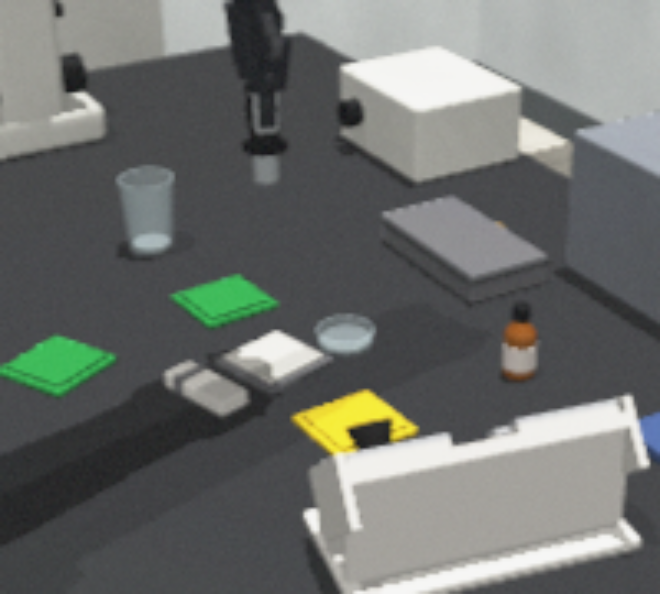

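Wrist view: the white tile's frame corners are near (279,155), (336,126), (363,183) and (307,209). The side view shows the camera upright with its lens tip at crop (265,182), i.e. side pixel (300,155).

Run:
```python
from h import *
Rc,pc,s=cur(); c=get_calibration("wrist"); M=c["mount"]
C=M[:3,3]@Rc.T+pc
def wray(u,v,z):
    r=np.array([(u-c["cx"])/c["fx"],(v-c["cy"])/c["fy"],1])@M[:3,:3].T@Rc.T; return C+r*(z-C[2])/r[2]
pts=np.array([wray(*p,.008) for p in[(279,155),(336,126),(363,183),(307,209)]]); print("wrist tile",pts.mean(0),np.linalg.norm(np.diff(pts,axis=0),axis=1))
print("top tile",ray("top",[265.9,207.5],.01))
# side tile frame corners from crop
q=np.array([[215,360],[278,329],[332,356],[272,388]])/3.3+[219.65,99.65]; print("side tile",ray("side",q,.008).mean(0))
# lens height and axis: project candidate lens z on TCP axis
for z in(.19,.195,.2,.205): print(z,(proj("side",[pc[0],pc[1],z])[0]-[219.65,99.65])*3.3)
print("flange",(proj("side",[pc[0],pc[1],.23])[0]-[219.65,99.65])*3.3)
im,d=get_image("side"); g=im[135:160,290:312].astype(int).sum(2)//3; print(g[:, ::1])
```

```text
wrist tile [0.516 0.143 0.008] [0.082 0.083 0.084]
top tile [[0.513 0.14  0.01 ]]
side tile [0.516 0.14  0.008]
0.19 [262.377 188.041]
0.195 [262.127 183.029]
0.2 [261.875 177.998]
0.205 [261.623 172.948]
flange [260.347 147.417]
[[ 73  73  75  73  57  25  67 107  93  39  39  40  43  77  91  72  75  77
   73  75  73  74]
 [ 72  73  75  75  58  36  66 105  93  39  38  36  41  79  87  72  74  72
   73  75  75  75]
 [ 74  74  71  75  66  49  65 106  91  38  37  40  39  75  86  72  72  74
   74  69  73  73]
 [ 74  76  74  76  69  48  57 100  98  63  63  73  70  95  97  69  72  75
   76  74  73  74]
 [ 77  75  75  70  73  56  41  94 117 110 111 113 105  91  79  70  74  73
   73  75  70  71]
 [ 75  74  75  75  72  55  24  62  80  79  78  73  69  52  55  67  77  76
   74  74  74  73]
 [ 74  75  75  74  74  56  25  27  36  34  36  28  31  28  41  61  68  72
   74  75  72  73]
 [ 71  72  76  68  55  37  18  33  32  30  31  29  30  25  33  45  52  71
   75  73  73  73]
 [ 74  70  71  54  33  28  30  33  28  31  26  23  28  24  23  32  41  63
   72  76  73  77]
 [ 76  74  71  57  28  31  26  31
[... 755 characters left out ...]
7 127 122 115  96  75  74  73
   76  74  73  76]
 [ 73  73  73  73  72  74  80 108 125 126 129 127 123 117  94  75  72  74
   72  74  76  73]
 [ 76  74  72  75  73  76  84 102 124 127 128 126 122 113  87  74  74  74
   76  75  75  73]
 [ 73  76  73  73  73  72  75  86  96 105 112 105  95  86  78  74  75  73
   76  74  77  74]
 [ 75  76  75  73  75  73  76  73  77  81  81  81  76  75  74  72  72  77
   73  76  72  75]
 [ 75  77  74  74  73  73  74  73  77  75  73  73  74  72  75  73  76  75
   73  76  73  74]
 [ 75  75  76  75  74  73  78  77  73  73  75  74  76  76  76  75  73  76
   73  75  72  76]
 [ 76  77  74  72  73  75  77  73  74  73  73  73  75  74  75  74  75  73
   74  72  75  73]]
```

Call:
{"fn": "arm_command", "kwargs": {
  "increments": [
    [0,-0.2,0.2,2.5,0,0,0],
    [0,-0.2,0.2,5,0,0,0],
    [0,-0.2,0.2,7.5,0,0,0],
    [0,-0.2,0.2,9,0,0,0],
    [0,-0.2,0.2,9.9,0,0,0],
    [0,-0.2,0.2,9.9,0,0,0],
    [0,-0.2,0.2,9.9,0,0,0],
    [0,-0.2,0.2,9.9,0,0,0],
    [0,-0.2,0.2,9.9,0,0,0],
    [0,-0.2,0.2,9.9,0,0,0]
  ]
}}

```text
clock: 9.4
position: [0.5151, 0.1416, 0.1526]
orientation: [0.0, 0.092, 0.996, 0.0]
ft_force: [0.3, 1.2, -2.1]
finger_gap: 0.311
gripper_force: 59.3
```

Run:
```python
from h import *
Rc,pc,s=cur(); print(pc,Rc[:,2],s["ft_force"],s["finger_gap"],s["qd"])
im,d=get_image("side"); cv2.imwrite("pics/s3.png",cv2.resize(im[130:260,250:400,::-1],None,fx=4,fy=4))
for z in(.095,.1,.105): print(z,(proj("side",[pc[0],pc[1],z])[0]-[249.6,129.6])*4)
```

```text
[0.515 0.142 0.153] [ 0.001  0.    -1.   ] [ 0.348  1.218 -2.09 ] 0.31122236667090014 [-0.     0.003 -0.005 -0.003 -0.001 -0.   ]
0.095 [205.645 217.891]
0.1 [205.365 212.227]
0.105 [205.085 206.543]
```

View pics/s3.png

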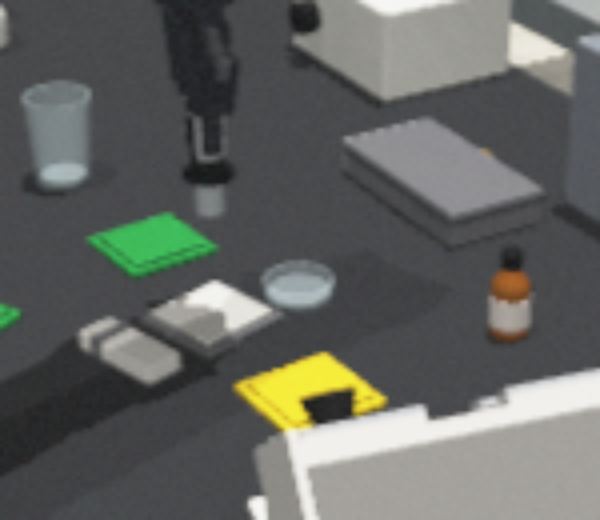

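The lens tip is at crop (210,214), about 9.1 cm over the tile's face, and everything else is in its place. I'll trim 1 mm, settle and hand in.

Call:
{"fn": "arm_command", "kwargs": {
  "increments": [
    [0,0,0,0.1,0,0,0],
    [0,0,0,0.1,0,0,0],
    [0,0,0,0.1,0,0,0],
    [0,0,0,0.1,0,0,0],
    [0,0,0,0.1,0,0,0],
    [0,0,0,0.1,0,0,0],
    [0,0,0,0.1,0,0,0],
    [0,0,0,0.1,0,0,0]
  ]
}}

```text
clock: 10.25
position: [0.5149, 0.1415, 0.151]
orientation: [0.0, 0.092, 0.996, 0.0]
ft_force: [-0.0, -0.6, -1.7]
finger_gap: 0.319
gripper_force: 59.3
```

```bash
python3 -c "
from plant import *
s=status.state();print(s['position'],s['finger_gap'],s['gripper_force'],s['qd']);print(job_done())"
```

```text
[0.51485856 0.14148876 0.15103693] 0.3190594286241577 59.33613181114197 [ 1.67453651e-05 -5.67181967e-04  1.06856268e-04  2.22247584e-04
 -1.07855706e-03  7.19567108e-04]
the job is handed in; nothing more can be done
None
```

The job is handed in at about 10 s on the robot's clock: the camera came out through the gate and is held upright and still, with its lens an estimated 9 cm above the middle of the white tile; the eyepiece stayed in the dock, and no verdict was returned.

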